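# Hang the sample can on the weighing hook by its bail

### The arm

A 6-joint arm with a two-finger parallel gripper is mounted at the origin on the work surface. World frame = base frame: x ahead of the robot, y to its left, z up, the work surface at z = 0. Lengths are in mm, angles in rad, forces in N, time in s.
With the tool pointing down it reaches from about 300 to 775 mm from the base axis. Payload 14.6 kg.
Tool frame: the origin (TCP) lies on the centre line of the jaws, within the pads' length; the fingertips stand 19 mm ahead of it and the grasp point (between the pads) is the TCP (bot.tip_reach is the distance from the TCP to the fingertips, in mm); z points along the fingers, y is the line along which they close (so a half turn about z gives the same grasp; the last joint's range is limited). The gripper opens to 85 mm and grips with 20 to 120 N. Pads are 22 mm wide; open, the fingers measure 114 mm over their backs; the gripper's body (76 mm by 85 mm) begins 54 mm behind the grasp point. The pads swing forward as they close: fully open they stand 13 mm farther back than shut.
Start: joints at [1.155, 0.3, 1.521, -0, 1.321, -0.067], TCP at [187.971, 516.872, 250.281] pointing down, gripper open.
Joint ranges: [-3.03, 3.03], [-0.79, 2.21], [0.23, 2.52], [-1.04, 4.18], [0, 3.07], [-2.55, 2.55]. Speed limits (rad/s): [2.22, 2.22, 2.57, 3.14, 3.14, 3.14].

### API

Orientations are given as a unit quaternion [w, x, y, z].
In Python, from rig import bot gives the robot as it stands. Calls block until the motion is done:
- bot.move_to(position, orientation): joint-space move of the TCP to a pose.
- bot.servo_line(position, attitude=None, speed=150, until_force=None): straight line of the TCP; attitude=None keeps the orientation; speed is the mean speed in mm/s. With until_force (N) it stops when the force on the tool has changed by that much, and returns True; else False.
- bot.move_joints(angles): joint-space move.
- bot.move_gripper(opening, grip_force=None): finger opening in mm; grip_force is the grip in N (None keeps the last); returns when the fingers have stopped.
- bot.dwell(seconds).
- bot.ik(position, orientation): joint angles nearest the present ones, or None.
- bot.read_state(): the state.
- bot.read_camera(name): name is "scene" or "top" or "wrist"; returns a dict with "image" (384x512x3 uint8, blue, green, red), "depth" (384x512 float32, mm along the optical axis (not along the pixel's ray), 0 where there is no reading), "fovy" (degrees; the focal length in pixels is half the picture's height over the tangent of half this angle, whatever the lens; pixels are square), "cx", "cy" (the principal point, pixels), "eye" and "attitude" of the camera in the world; the wrist camera has in their place "mount" (4x4, takes a point from camera to tool coordinates, whose origin is the TCP and whose axes are the flange's). Camera axes: x right, y down, z forward; pixel columns grow to the right and rows downward; lengths in mm; the calibration is good to about 2 mm. The wrist camera is an equidistant fisheye: a pixel r from the principal point sees the ray r / f radians off the axis. A picture is of the moment at which its call begins: read the wrist's pose just before it.
A pose or a line that the arm cannot do raises bot.MotionError and nothing moves.
- bot.finish_job(): hands the job in; it is judged then, once.
The state is a dict: "clock": time; "joint_positions": joint angles; "qvel": joint speeds; "effort": joint torques, N m; "ee_pos": TCP position; "tool_rot": TCP orientation; "ft_force": force on the tool from outside, world axes, zero at the start; "moment": the same for the moment, N m; "grip_width": finger opening in mm; "grip_force": force on a finger pad.
Only numpy, scipy, OpenCV 4.12 (cv2) and the standard library are available. Lean on these libraries where they do the work, as an engineer would, in place of code of your own. Each camera call takes 0.05 s, during which the arm holds its last target. There are 200 camera calls.

### The job

Swing the flat-lying wire bail of the sample can upright while the can still stands on the bench, then carry the can by the bail to the weighing stand and hang it on the two-pronged hook, the bail's bare wire seated down in the notches of both prongs, and let go so the can hangs free. The hook is a delicate load cell clamped at an unknown height, so find it by feel and lower the can onto it gently, without dropping it: never load it with more than 15 N, never tip the can over and leave the other things on the bench where they are.

Things in the scene. Friction and masses are not known exactly. Their poses are not given: they have to be found in the camera images.
- can: Plain round tin can with closed lid and paper band, 108 mm across, 105 mm high, 0.3 to 0.6 kg; origin at its underside's centre, z up. The wire bail is hinged on two ears at y = +60 and -60 mm, 95 mm above the underside, about an axis along the can's y. At the start it lies flat (level), sticking out on the can's -x side, roughly towards the robot.
- bail (a joint): Angle of the bail about its hinge (rad): 0 = lying flat, level, out to the can's -x side; 1.57 = upright above the can; 3.14 = flat on the other side. It turns freely and falls back if let go before it is upright; pressed towards its hinge on the way up, it tips the can.
- bail_grip (a point): Centre of the bail's cross bar, 100 mm from the hinge axis (flat: 46 mm from the can's wall; upright: 195 mm above its underside). The bar is straight wire 8 mm thick along the can's y, 48 mm to either side; its middle 44 mm has a black sleeve 16 mm thick to grip, which turns on the wire. The bare wire beside the sleeve goes on the hook.
- stand: Weighing stand fixed to the bench: white foot, post (26 x 34 mm, 280 mm high, axis at x = +116 mm) and, clamped on it, a steel hook of two equal prongs pointing to the stand's -x, about towards the robot. Origin on the bench plumb below the notches' centre, z up. Its pose does NOT tell the hook's height: the prongs' flat tops lie 224 to 270 mm above the bench, new each time, not reported.
- notch_plumb (a point): Point on the bench plumb below the notches' centre (= stand origin; axes as the stand). Above it each prong has a notch 15 mm wide (x -7.5 to +7.5 mm), 8 mm deep below the flat top and open above; right behind it a back wall, x = +7.5 to +15.5 mm, standing 14 mm above the flat top. Seated, the bar's centre is 4 mm below the flat top, x within 4 mm of 0.
- tip_plumb (a point): Point on the bench plumb below and midway between the prong tips, at x = -56 mm of the stand. Flat tops run from here back to the notch; wire can slide on them up to the wall. Prongs are 8 mm wide, 13 mm deep, centred at y = +34 and -34 mm; the gap between is free for fingers up to x = +73 mm; nothing stands higher than the back walls but the post. The hook gives about 0.17 mm per newton.
- jar: Amber glass jar with white cap, 52 mm in diameter, 85 mm high, loose, to be left alone; origin at the centre of its underside.
- screwdriver: Screwdriver with red handle, 170 mm long, lying loose on the bench along its x axis, to be left alone; origin under its middle.
- notebook: Black notebook, 190 x 240 x 18 mm, lying loose on the bench, to be left alone; origin at the centre of its underside.
- mouse: Round black computer mouse, 62 mm wide, 34 mm high, loose, to be left alone; origin at the centre of its underside.
Not all that is in view belongs to the job. Leave any pink, turquoise or yellow look-alike of the can alone.

How it is judged:
By the outcome, as a careful person would: the job done as asked, in the order asked, and still so for the second after the job is handed in, with the robot touching nothing.
It also fails if it takes over 72 s, if anything falls off the work surface, if the arm or the gripper's body presses on something with over 40 N, if the wrist force passes 120 N, or if a joint passes its speed limit or range.

## Working session

There is one attempt and no reset: what is moved stays moved. The work goes in short steps, each a Python script; the robot and the scene stay as the last script left them, time stands still between calls to the robot, and variables do not carry over. Pictures are saved under pics/ and viewed, at most 10 in all, crops included, and the job is handed in when it is done.

```bash
ls; mkdir -p pics
cat > h.py <<'E'
import numpy as np, cv2
from scipy.spatial.transform import Rotation as R
from rig import bot
def rot(q): return R.from_quat([q[1],q[2],q[3],q[0]]).as_matrix()
def quat(M):
    x,y,z,w=R.from_matrix(M).as_quat(); return [w,x,y,z]
def cloud(c):
    "world points HxWx3 for scene/top"
    im,d=c["image"],c["depth"]; h,w=d.shape
    f=h/2/np.tan(np.radians(c["fovy"])/2)
    u,v=np.meshgrid(np.arange(w),np.arange(h))
    P=np.stack([(u-c["cx"])/f*d,(v-c["cy"])/f*d,d],-1)
    A=np.array(c["attitude"]); A=rot(A) if A.size==4 else A
    W=P@A.T+np.array(c["eye"]); W[d<=0]=np.nan
    return W
E
python3 - <<'E'
from h import *
for n in ["top","scene"]:
    c=bot.read_camera(n); np.save(n+".npy",cloud(c)); cv2.imwrite(f"pics/{n}0.png",c["image"]); print(n,c["fovy"],c["cx"],c["cy"],c["eye"],c["attitude"])
s=bot.read_state(); print(s["clock"],s["ee_pos"],s["tool_rot"],s["ft_force"])
E
```

```text
pics
top 42.427155215354176 253.3158414462152 191.19809844924646 [ 2.04921367e+02 -1.25497018e+00  1.71021161e+03] [-0.07363731  0.73925964 -0.6658002   0.06915797]
scene 52.85045399899082 254.38616548439754 194.20889162091785 [ 972.63162048 -508.12547507 1167.86816637] [-0.26009409  0.89614115  0.34695179 -0.09437461]
0.1 [187.89456973 516.72632029 249.79771267] [-1.17845577e-04  1.73497723e-01  9.84834144e-01 -4.84001578e-04] [-0.17605048 -0.62837893  0.14309742]
```

View pics/top0.png

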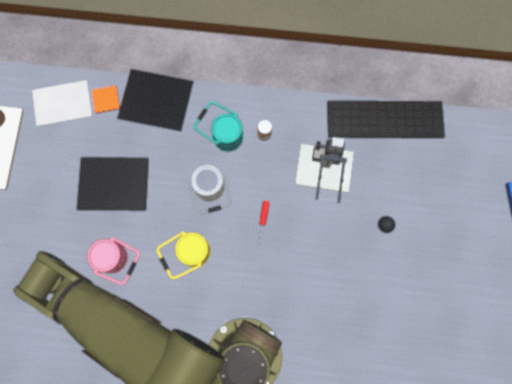

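View pics/scene0.png

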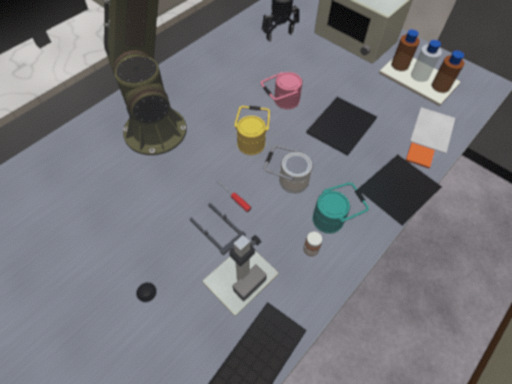

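The top view shows the grey can at (208,181) with its sleeve at (215,209). The stand is at (325,168), its prong tips at about (319,198) and (341,202). The decoys are pink, yellow and turquoise.

```bash
python3 - <<'E'
from h import *
W=np.load("top.npy"); S=np.load("scene.npy")
im=cv2.imread("pics/top0.png")
def box(u0,u1,v0,v1,z0,z1,W=W):
    P=W[v0:v1,u0:u1].reshape(-1,3); return P[(P[:,2]>z0)&(P[:,2]<z1)]
def st(n,P): print(n,len(P),np.nanmedian(P,0).round(1),np.nanmin(P,0).round(1) if len(P) else'',np.nanmax(P,0).round(1) if len(P) else '')
P=box(188,228,160,202,95,130); st("lid",P); print(cv2.minEnclosingCircle(P[:,:2].astype(np.float32)))
P=box(188,240,198,220,60,125); st("bail",P)
# sleeve: dark pixels
g=im.max(2); m=np.zeros(g.shape,bool); m[200:218,200:230]=g[200:218,200:230]<60
st("sleeve",W[m]); print(np.argwhere(m).mean(0),m.sum())
P=box(305,360,130,210,150,320); st("stand",P)
for z in range(200,300,10):
    Q=P[(P[:,2]>z)&(P[:,2]<z+10)]; 
    if len(Q): st(z,Q)
P=box(285,365,135,200,3,30); st("foot",P); print(cv2.minAreaRect(P[:,:2].astype(np.float32)))
P=box(180,280,180,290,180,320,S)
for z in range(180,320,10):
    Q=P[(P[:,2]>z)&(P[:,2]<z+10)]
    if len(Q): st(("S",z),Q)
print(np.nanmedian(W[170:200,270:290].reshape(-1,3),0))
E
python3 - <<'E'
import cv2,numpy as np
a=cv2.imread("pics/top0.png"); 
b=np.hstack([cv2.resize(a[155:220,180:240],(369,400),interpolation=2),cv2.resize(a[130:210,295:365],(350,400),interpolation=2)])
cv2.imwrite("pics/crop0.png",b)
E
```

```text
lid 856 [552.7 185.4 102.2] [480.8 112.5  95. ] [607.7 241.9 114.2]
((538.4034423828125, 180.845458984375), 70.60115051269531)
bail 170 [465.  155.8  98.5] [443.  96.  65.] [504.6 226.3 109.7]
sleeve 0 [nan nan nan]  
[nan nan] 0
stand 760 [ 646.6 -206.8  226.6] [ 501.9 -252.3  203.6] [ 698.  -156.5  285.3]
200 11 [ 655.1 -187.7  208.2] [ 574.5 -238.6  203.6] [ 694.1 -157.3  210. ]
210 96 [ 631.7 -186.4  216.9] [ 503.6 -246.4  210.4] [ 691.8 -156.5  220. ]
220 404 [ 635.  -201.8  225.4] [ 501.9 -252.3  220. ] [ 698.  -157.9  230. ]
230 99 [ 657.4 -211.   232. ] [ 512.1 -246.5  230.1] [ 693.9 -163.5  239.3]
240 17 [ 662.2 -206.8  242.1] [ 565.4 -244.5  240.5] [ 683.3 -173.5  248.2]
250 12 [ 662.5 -215.8  252.6] [ 659.7 -226.7  250.6] [ 684.7 -197.5  259.1]
260 19 [ 662.8 -206.4  263.1] [ 659.8 -228.5  260.4] [ 687.8 -196.8  269.7]
270 70 [ 673.5 -213.3  277.2] [ 660.7 -229.7  270.4] [ 689.3 -197.   280. ]
280 32 [ 672.6 -216.4  282. ] [ 662.3 -230.1  280.4] [ 686.1 -197.1  285.3]
foot 2043 [ 650.7 -208.8   10. ] [ 541.3 -360.8    3. ] [798.6 -66.8  30. ]
((668.514892578125, -216.13798
[... 327 characters left out ...]
34 [ 636.4 -218.9  225.7] [ 503.8 -255.1  220. ] [ 701.1 -157.6  230. ]
('S', 230) 130 [ 687.7 -230.2  232.1] [ 568.  -249.2  230. ] [ 701.  -171.9  239.9]
('S', 240) 26 [ 688.  -229.5  245. ] [ 568.6 -246.4  240.6] [ 691.4 -179.6  249.8]
('S', 250) 25 [ 689.  -228.7  255.3] [ 665.2 -232.8  250. ] [ 691.5 -200.7  259.9]
('S', 260) 25 [ 689.6 -223.   264.3] [ 666.1 -232.7  260.1] [ 691.  -201.9  269.6]
('S', 270) 97 [ 678.4 -216.6  278.1] [ 664.2 -232.9  270.1] [ 691.4 -197.9  280. ]
('S', 280) 50 [ 678.7 -217.7  280.7] [ 665.7 -231.7  280. ] [ 690.  -200.   283.4]
[588.42131963 -61.61376455  -1.13308297]
  return np.nanmean(a, axis, out=out, keepdims=keepdims)
<stdin>:11: RuntimeWarning: Mean of empty slice.
  ret = um.true_divide(
```

View pics/crop0.png

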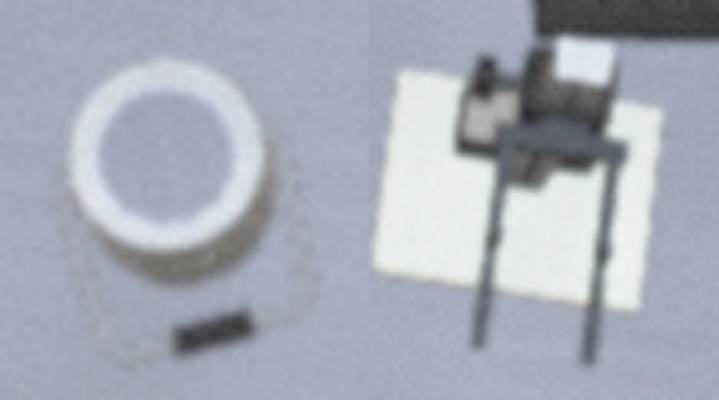

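```bash
cat >> h.py <<'E'
def ray(c,u,v,z):
    f=c["image"].shape[0]/2/np.tan(np.radians(c["fovy"])/2)
    d=rot(c["attitude"])@np.array([(u-c["cx"])/f,(v-c["cy"])/f,1]); e=np.array(c["eye"])
    return e+d*(z-e[2])/d[2]
def down(yaw):
    "tool down, closing line (tool y) at world angle yaw"
    y=np.array([np.cos(yaw),np.sin(yaw),0]); z=np.array([0,0,-1.]); return quat(np.stack([np.cross(y,z),y,z],1))
def fish(c,u,v,z,ee,q):
    "wrist fisheye pixel -> world at height z"
    f=c["image"].shape[0]/2/np.tan(np.radians(c["fovy"])/2)
    a=np.array([u-c["cx"],v-c["cy"]]); r=np.hypot(*a)+1e-9; t=r/f
    M=np.array(c["mount"]); d=np.r_[a/r*np.sin(t),np.cos(t)]
    T=rot(q); e=np.array(ee)+T@M[:3,3]; d=T@(M[:3,:3]@d)
    return e+d*(z-e[2])/d[2]
E
python3 - <<'E'
from h import *
c=bot.read_camera("top"); p=lambda u,v,z: ray(c,u,v,z)[:2]
can=p(207.3,179.9,105); sl=p(214.8,208.8,95); d=can-sl
print("can",can,"sleeve",sl,np.hypot(*d),"yaw",np.arctan2(d[1],d[0]))
a,b=p(180+178/6.15,155+341/6.15,95),p(180+252/6.15,155+321/6.15,95); print("sleeve dir",a,b,np.arctan2(*(a-b)[::-1])-np.pi/2)
t=[p(316.8,199.4,226),p(338.8,202.4,226)]; w=[p(319.8,177.4,232),p(341.8,180,232)]
print("tips",t,"walls",w)
T=(t[0]+t[1])/2; n=t[0]-t[1]; yaw=np.arctan2(n[1],n[0])-np.pi/2
print("T",T,np.hypot(*n),"yaw",yaw,"yaw walls",[np.arctan2(*(w[i]-t[i])[::-1]) for i in (0,1)])
ys=yaw; print("notch",T+56*np.array([np.cos(ys),np.sin(ys)]))
for q in [-np.pi,0]:
  for pos,y in ((sl,np.arctan2(d[1],d[0])),(can,np.arctan2(d[1],d[0])),(T,yaw)): print(bot.ik([*pos,250],down(y+q)))
E
```

```text
can [555.28872518 182.48556605] sleeve [462.73865086 146.95999885] 99.13416254337378 yaw 0.36650899315640995
sleeve dir [455.23571599 165.54985446] [470.22185465 127.27746339] 0.3732139659498652
tips [array([ 503.28280276, -171.31646496]), array([ 501.0235386 , -238.83711358])] walls [array([ 571.56672877, -174.4207518 ]), array([ 570.47830359, -242.19735437])]
T [ 502.15317068 -205.07678927] 67.55843592238462 yaw -0.03344786538190858 yaw walls [np.float64(-0.04543017770050173), np.float64(-0.048342583142723314)]
notch [ 558.12184833 -206.9495205 ]
None
None
None
[ 2.32057449e-01  1.56073121e-01  1.69823029e+00 -4.44089210e-16
  1.28728924e+00 -1.34451544e-01]
[ 2.54855240e-01  3.77300883e-01  1.41862099e+00 -4.44089210e-16
  1.34567078e+00 -1.11653753e-01]
[-4.55249626e-01  2.83246718e-01  1.54311673e+00 -4.44089210e-16
  1.31522920e+00 -4.21801760e-01]
```

Run:
```python
from h import *
bot.move_to([463,147,200],down(0.37)); bot.move_gripper(45,25)
s=bot.read_state(); c=bot.read_camera("wrist"); print(s["clock"],s["ee_pos"],s["tool_rot"],s["ft_force"],s["grip_width"],c["fovy"],c["cx"],c["cy"]); print(np.array(c["mount"]).round(2))
cv2.imwrite("pics/w1.png",cv2.resize(c["image"],None,fx=1.5,fy=1.5))
```

```text
2.3167 [462.96893296 147.09092508 199.98702888] [-1.39410517e-05  5.64900141e-01  8.25159276e-01  3.97634101e-06] [-0.05704332  0.64227908  0.47884329] 45.346327997150205 65.70646984690485 253.37447151083072 191.6682368097927
[[ 0.0000e+00 -9.4000e-01 -3.3000e-01  8.3960e+01]
 [ 1.0000e+00  0.0000e+00 -0.0000e+00 -5.0000e-02]
 [ 0.0000e+00 -3.3000e-01  9.4000e-01 -1.2383e+02]
 [ 0.0000e+00  0.0000e+00  0.0000e+00  1.0000e+00]]
```

View pics/w1.png

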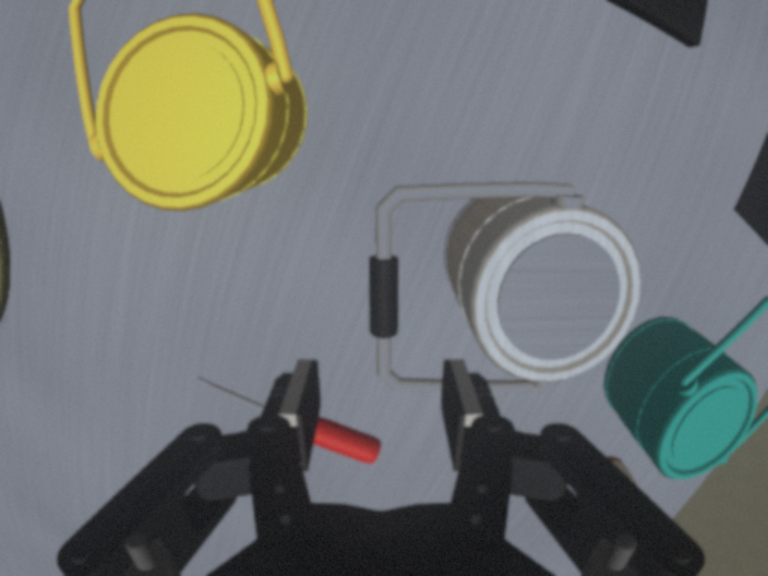

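The wrist view shows the sleeve centred at (384,297), bar vertical and parallel to the pads, lid at (556,298).

Run:
```python
from h import *
s=bot.read_state(); c=bot.read_camera("wrist"); ee,q=s["ee_pos"],s["tool_rot"]
F=lambda u,v,z: fish(c,u/1.5,v/1.5,z,ee,q)
e1,e2=F(383,257,95),F(384,336,95); print(e1,e2,(e1+e2)/2, np.arctan2(*(e1-e2)[1::-1]),np.hypot(*(e1-e2)[:2]))
l=F(556,293,105);print("lid",l, np.hypot(*(l-(e1+e2)/2)[:2]), np.arctan2(*(l-(e1+e2)/2)[1::-1]))
print(F(570,200,95),"ear; corners",F(387,200,95),F(386,378,95))
f=c["image"].shape[0]/2/np.tan(np.radians(c["fovy"])/2); print(c["depth"][198,252:260])
```

```text
[456.33417979 167.66426461  95.        ] [473.70901943 124.7880626   95.        ] [465.02159961 146.2261636   95.        ] 1.9558055076350491 46.2628765968
lid [551.25079302 186.46213021 105.        ] 95.15464678293048 0.4365859845344585
[539.46813639 235.88191835  95.        ] ear; corners [447.15584372 196.84397703  95.        ] [484.95030207  99.41170537  95.        ]
[236.20724 235.1416  235.62837 235.35844 235.84625 235.67223 235.2215
 235.1544 ]
```

Run:
```python
from h import *
import json
yaw=.375; q=down(yaw); h=np.array([np.cos(yaw),np.sin(yaw),0])
bot.move_gripper(40); p=np.array([464,147,95.])
bot.servo_line([464,147,125],q,100); bot.servo_line(p,q,40,until_force=6)
F0=np.array(bot.read_state()["ft_force"])
bot.move_gripper(0,30); s=bot.read_state(); print(s["clock"],s["ee_pos"],s["ft_force"],s["grip_width"],s["grip_force"],F0)
if s["grip_width"]<10: raise SystemExit("missed")
C=p+100*h; r=100.
for k,th in enumerate(np.radians(np.arange(10,91,10))):
    rad=-h*np.cos(th)+np.array([0,0,np.sin(th)])
    bot.servo_line(C+r*rad,q,50)
    s=bot.read_state(); f=np.array(s["ft_force"])-F0; fr=f@rad; ft=f@(h*np.sin(th)+np.array([0,0,np.cos(th)]))
    print(int(round(np.degrees(th))),round(fr,2),round(ft,2),round(f@np.cross([0,0,1],h),2),round(s["grip_width"],1))
    if abs(fr)>2.5: C=C+rad*np.clip(fr*0.15,-1,1)   # outward force on tool = compressing: shift outward
    if abs(fr)>15: print("stop"); break
s=bot.read_state(); print(s["clock"],s["ee_pos"],C)
json.dump([list(F0),list(C)],open("st.json","w"))
c=bot.read_camera("scene"); cv2.imwrite("pics/s2.png",cv2.resize(c["image"][100:300,180:400],None,fx=2.6,fy=2.6))
```

```text
4.775 [464.30763193 147.11318012  95.24123791] [ 2.38880792  1.16892379 -0.45789701] 15.190726263194007 29.338175654411316 [-0.46420448  0.26981199  0.03221575]
10 -2.93 -0.43 -0.46 15.0
20 -2.96 0.08 -1.05 14.9
30 3.68 -0.16 -0.58 15.1
40 2.97 -0.21 -1.29 15.1
50 -3.56 0.6 -0.93 14.6
60 5.49 -0.53 -0.47 14.9
70 -2.88 -0.49 -1.29 14.7
80 0.9 0.37 -1.87 15.0
90 4.07 0.16 -2.61 14.7
9.275 [557.42666573 183.75496487 195.37783617] [557.15327615 183.66760513  95.8435702 ]
```

View pics/s2.png

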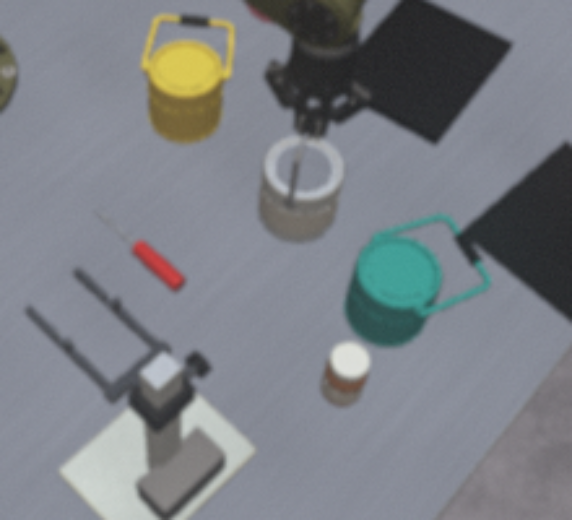

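The bail is upright, its sleeve gripped, and the can is still standing. Next: lift it, carry it around, and line up in front of the prong tips.

Run:
```python
from h import *
import json
F0,C=json.load(open("st.json"))
bot.move_gripper(0,70); s=bot.read_state(); p=np.array(s["ee_pos"]); print(s["ft_force"],s["grip_width"])
bot.servo_line(p+[0,0,85],speed=60); bot.dwell(.5); s=bot.read_state(); print("lift",np.array(s["ft_force"])-F0)
bot.servo_line([410,-40,280],down(.15),110)
bot.servo_line([415,-202,280],down(-.042),90)
bot.servo_line([415,-202,250],speed=40)
bot.dwell(1.5)
s=bot.read_state(); print(s["clock"],s["ee_pos"],np.array(s["ft_force"])-F0,s["moment"])
c=bot.read_camera("wrist"); cv2.imwrite("pics/w3.png",cv2.resize(c["image"],None,fx=1.5,fy=1.5))
c=bot.read_camera("top"); cv2.imwrite("pics/t3.png",cv2.resize(c["image"][110:250,270:400],None,fx=4,fy=4)); np.save("t3.npy",cloud(c))
```

```text
[-0.14602574 -1.8815411   5.09810106] 13.551336677873776
lift [ 0.30598746 -0.82204202 -5.2896698 ]
18.5417 [ 414.99913554 -202.00365964  249.99129103] [ 1.27930049 -0.31863888 -5.78877621] [ 0.01499908 -0.02517616 -0.00343738]
```

View pics/w3.png

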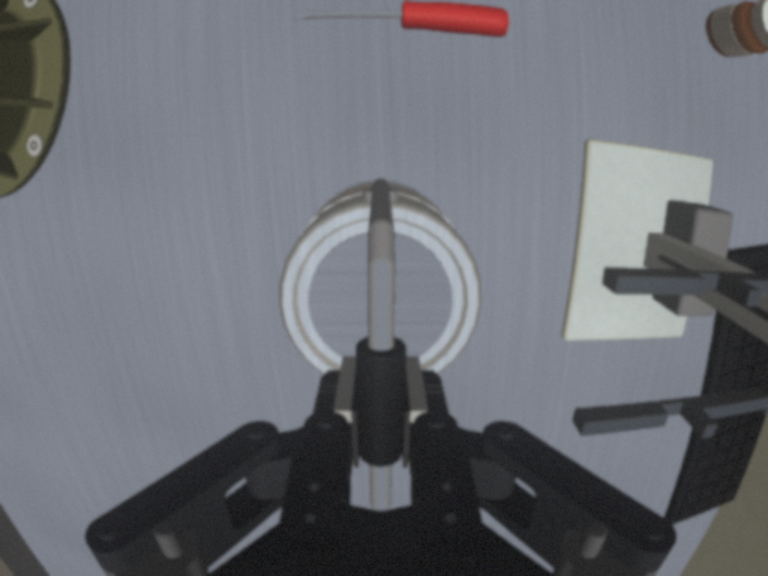

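The wrist view shows the can hanging straight, the sleeve centred in the pads at (381,400). The prong tips are to the right at about (606,272) and (576,415).

Run:
```python
from h import *
s=bot.read_state(); c=bot.read_camera("wrist"); ee,q=s["ee_pos"],s["tool_rot"]
F=lambda u,v,z: fish(c,u/1.5,v/1.5,z,ee,q)
for z in (226,236): print(z,F(606,272,z),F(575,413,z))
d=c["depth"]
f=192/np.tan(np.radians(c["fovy"])/2); M=np.array(c["mount"]); T=rot(q)
def W(u,v):
    u,v=u/1.5,v/1.5; z=d[int(round(v)),int(round(u))]; a=np.array([u-c["cx"],v-c["cy"]]); r=np.hypot(*a); t=r/f
    P=np.r_[a/r*np.sin(t),np.cos(t)]; P=P*z/P[2]; return (np.array(ee)+T@(M[:3,:3]@P+M[:3,3])).round(1)
for u,v in [(618,273),(635,273),(655,274),(675,275),(595,412),(615,410),(635,407),(650,405)]: print(W(u,v))
```

```text
226 [ 502.38414954 -166.76454324  226.        ] [ 498.40365631 -230.39341496  226.        ]
236 [ 496.73128291 -163.47092451  236.        ] [ 493.02003497 -222.79586376  236.        ]
[ 508.5 -167.6  225.1]
[ 518.3 -168.7  222.6]
[ 526.9 -168.6  225. ]
[ 540.1 -170.4  222. ]
[ 512.7 -236.5  219.2]
[ 524.  -237.4  218.7]
[ 536.1 -237.9  218. ]
[ 544.6 -237.6  218.8]
```

Run:
```python
from h import *
import json
F0,C=json.load(open("st.json"))
y=-.042; a=np.array([np.cos(y),np.sin(y),0]); N=np.array([558,-206.5,0])
at=lambda s,z: N+a*s+[0,0,z]
def rep(n):
    s=bot.read_state(); print(n,round(s["clock"],2),np.round(s["ee_pos"],2),"s=%.2f"%((np.array(s["ee_pos"])-N)@a),np.round(np.array(s["ft_force"])-F0,2),round(s["grip_width"],1)); return np.array(s["ee_pos"])
bot.servo_line(at(-135,248),down(y),40); bot.dwell(.5); rep("start")
print(bot.servo_line(at(-30,248),speed=60,until_force=5)); bot.dwell(1.5); rep("in")
print(bot.servo_line(at(-30,218),speed=8,until_force=2)); p=rep("touch"); bot.dwell(.3); rep("touch+")
```

```text
start 19.55 [ 423.09 -200.84  248.02] s=-135.03 [ 0.9  -0.7  -5.76] 13.7
False
in 22.95 [ 528.03 -205.22  248.03] s=-29.99 [ 0.06 -1.19 -5.66] 14.0
True
touch 25.11 [ 527.95 -205.21  229.61] s=-30.08 [ 2.91 -1.01  0.48] 13.9
touch+ 25.41 [ 527.9  -205.16  229.25] s=-30.13 [ 5.6  -2.29  2.6 ] 13.8
```

Run:
```python
from h import *
import json
F0,C=json.load(open("st.json"))
y=-.042; a=np.array([np.cos(y),np.sin(y),0]); N=np.array([558,-206.5,0])
at=lambda s,z: N+a*s+[0,0,z]
def rep(n):
    s=bot.read_state(); print(n,round(s["clock"],2),np.round(s["ee_pos"],2),"s=%.2f"%((np.array(s["ee_pos"])-N)@a),np.round(np.array(s["ft_force"])-F0,2),round(s["grip_width"],1)); return np.array(s["ee_pos"])
bot.servo_line(at(-30,233),speed=20); bot.dwell(.8); rep("up")
bot.servo_line(at(-6,233),speed=20); bot.dwell(1.2); rep("pre")
print(bot.servo_line(at(14,233),speed=8,until_force=2)); p=rep("wall"); sw=(p-N)@a
bot.servo_line(at(sw-3.5,233),speed=15); bot.dwell(1.); rep("back")
print(bot.servo_line(at(sw-3.5,221),speed=6,until_force=2)); rep("down")
c=bot.read_camera("wrist"); cv2.imwrite("pics/w4.png",cv2.resize(c["image"],None,fx=1.5,fy=1.5))
```

```text
up 26.57 [ 528.03 -205.25  233.  ] s=-30.00 [ 1.56 -0.02 -5.37] 13.7
pre 29.12 [ 552.01 -206.25  233.01] s=-6.00 [ 0.01  0.04 -6.27] 13.9
True
wall 30.66 [ 564.46 -206.64  231.79] s=6.46 [ 0.27 -0.23 -5.67] 13.7
back 32.06 [ 560.95 -206.61  232.98] s=2.95 [ 0.58 -0.22 -5.32] 14.0
True
down 33.64 [ 560.85 -206.6   221.71] s=2.85 [ 3.56 -1.21 -0.18] 13.5
```

View pics/w4.png

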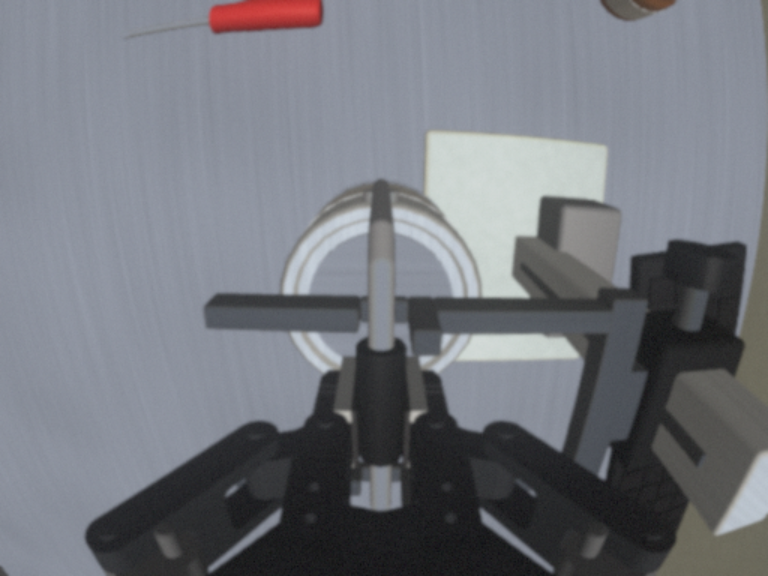

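The bar is 8 mm below its flat-top contact height, so it is down in the notch; the picture shows the wire in front of the back wall at (381,300). Now release gently.

Run:
```python
from h import *
import json
F0,C=json.load(open("st.json"))
bot.dwell(.3); s=bot.read_state(); p=np.array(s["ee_pos"]); print(p,np.array(s["ft_force"])-F0)
for w in (18,24,34): bot.move_gripper(w); s=bot.read_state(); print(s["grip_width"],np.round(np.array(s["ft_force"])-F0,2),np.round(s["ee_pos"],2))
bot.servo_line(p+[0,0,30],speed=25); bot.servo_line(p+[0,0,120],speed=80)
bot.servo_line(p+[-130,0,130],speed=120)
bot.dwell(1.5); print(bot.read_state()["clock"])
c=bot.read_camera("scene"); a=cv2.resize(c["image"][170:330,160:300],(525,600))
cv2.imwrite("pics/s5.png",a)
c=bot.read_camera("wrist"); cv2.imwrite("pics/w5.png",cv2.resize(c["image"],None,fx=1.5,fy=1.5))
```

```text
[ 560.74479859 -206.51955458  221.20851193] [ 5.61898124 -2.95885749  2.13990291]
18.00088238725576 [ 1.55 -0.34 -0.29] [ 560.1  -206.25  220.42]
23.893989661608018 [ 0.57 -0.3   0.42] [ 560.34 -206.34  220.66]
34.26611088886186 [ 0.07 -0.83 -0.95] [ 560.41 -206.39  220.8 ]
40.0833
```

View pics/s5.png

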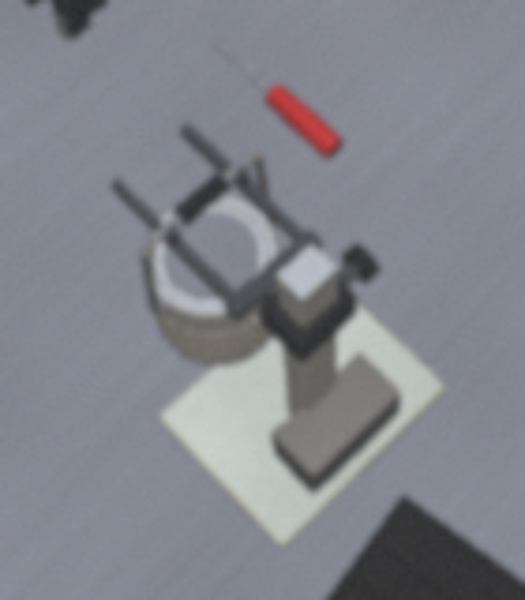

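View pics/w5.png

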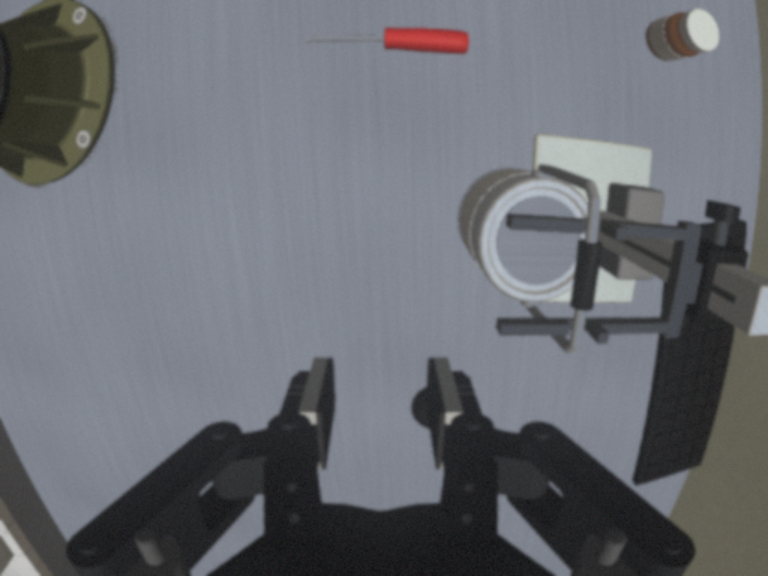

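The can hangs free: the wire sits in front of the back wall on both prongs (at about (595,225) and (578,330) in the wrist view), and the gripper is clear.

Run:
```python
from h import *
bot.dwell(2); print(bot.finish_job(), bot.read_state()["clock"])
```

```text
the job is handed in; nothing more can be done
the job is handed in; nothing more can be done
```

The can is hanging free by its bail in both notches of the hook, the gripper is clear of it, and the job is handed in at about 42 s. The highest hook load I read was about 8 N, from the wrist force between moves.

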